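Snap down the long shield can and start the test

ROBOT

A 6-joint arm with a two-finger parallel gripper is mounted at the origin on the work surface. World frame = base frame: x ahead of the robot, y to its left, z up, the work surface at z = 0. Lengths are in m, angles in rad, forces in N, time in s.
With the tool pointing down it reaches from about 0.35 to 0.975 m from the base axis. Payload 4.9 kg.
Tool frame: the origin (TCP) lies midway between the tips of the shut fingers; the grasp point (between the pads) lies 19 mm behind it; x points along the fingers, z is the direction in which the jaws open and shut, and the axes are right-handed (so a half turn about x gives the same grasp; the last joint's range is limited). The gripper opens to 85 mm and grips with 20 to 120 N. Pads are 22 mm wide; open, the fingers measure 114 mm over their backs; the gripper's body (76 mm by 85 mm) begins 54 mm behind the grasp point. The pads swing forward as they close: fully open they stand 13 mm farther back than shut.
Start: joints at [-1.346, 0.053, 1.613, -0, 1.476, -0.119], TCP at [0.211, -0.588, 0.231] pointing down, gripper open.
Joint ranges: [-3.01, 3.01], [-1.01, 2.22], [0.06, 2.58], [-1.02, 4.17], [0.09, 2.62], [-3.14, 3.14]. Speed limits (rad/s): [2.57, 2.57, 3.14, 3.14, 3.14, 3.14].

INTERFACE

Orientations are given as a unit quaternion [w, x, y, z].
In Python, from plant import state, cams, workorder, nets gives the robot as it stands.
- The arm moves only by the tool play_rows, never from a script. Its argument "motion" is a list of rows, each a list of 3 entries, a list of its own where there are three numbers: the closure, from -1 (fully open) to 1 (shut), then the shift along the world's x, y, z in m, then the turn about the world's z in rad. A call has 1 to 5 rows; each row is the pose to reach, as a shift and turn from the pose commanded when the call began; what a row does not reach only later rows make up. A row lasts 1/10 s, in which the tool goes at most 50 mm and 8.59 degrees, less where a joint would pass 70% of its speed; a pose out of reach is approached as far as the arm can. A call with a gripper value outside its range is refused whole. The fingers move at their own pace and stop on an object; the grip force is fixed at half the most. Time passes only in rows, so rows that repeat a pose let the fingers close. It gives the time, the measured TCP pose, the force and the opening at its end, in the units of the state.
- state(): the state, without advancing time (a new reading comes with each control period).
- cams.grab_frame(name): name is "scene" or "side" or "wrist"; returns (picture, depth): 420x560x3 uint8, red, green, blue; 420x560 float32, m along the optical axis (not along the pixel's ray), 0 where there is no reading.
- cams.camera_info(name): a dict with "K" (3x3 intrinsics, pixels), "k1" (the pictures are not rectified: a ray, as slopes to the right and down, at radius r is drawn at 1 + k1 r^2 times it, then the intrinsics apply), "rvec" (rotation vector, rad) and "tvec" (3), from world to camera coordinates, as OpenCV has them. Camera axes: x right, y down, z forward; pixel columns grow to the right and rows downward; lengths in m; the calibration is good to about 2 mm. A picture is of the moment at which its call begins: read the wrist's pose just before it. camera_info takes no time and is no camera call; for the wrist camera it gives the pose at the moment of the call.
- workorder.job_done(): hands the job in, once; it reports no verdict.
Trained networks look in the newest picture that a camera, given by its name, has taken for a name from the list of things; names that differ only in an ending like _2 or _b are one class to them, and where a whole thing is asked for, a point or a joint stands for the part that bears it (a point fixed in the world has none). Each returns a list of dicts, best first, with "score" (0 to 1); they miss things now and then, are a little off and sometimes report something else, mostly with a low value. They report only what shows in the picture. A call takes as long as a camera call.
- nets.recognise(camera, target): "at" ([x, y, z] in m, in world coordinates, good to about 4 mm: the middle of the surface that is visible of it).
- nets.landmark_of(camera, target): "at" ([x, y, z] in m, in world coordinates, good to about 4 mm: a listed point, or the origin of a listed thing).
The state is a dict: "time": time; "joint_pos": joint angles; "joint_vel": joint speeds; "joint_efforts": joint torques, N m; "tool_pos": TCP position; "tool_rot": TCP orientation; "contact_force": force on the tool from outside, world axes, zero at the start; "ft_torque": the same for the moment, N m; "gripper_width": opening from 0.0 (shut) to 1.0 (fully open).
Only numpy, scipy, OpenCV 4.12 (cv2) and the standard library are available. Lean on these libraries where they do the work, as an engineer would, in place of code of your own. Each camera call takes 0.05 s, during which the arm holds its last target.

TASK

On the opened tablet, gently press the long oblong steel shield can straight down with the fingertips until it is fully home; then press the round key on the grey test box fully down and let it spring back. Leave the other two cans, the other two keys and everything loose on the bench alone: nothing is to be picked up.

Things in the scene. Friction and masses are not known exactly. Their poses are not given: they have to be found in the camera images.
- tablet: opened tablet computer, fixed, lying on the blue mat (mat top 4 mm above the table surface): aluminium shell 170 mm (x) by 240 mm (y), 9 mm high, black battery in its -x half, green circuit board in its +x half with three steel shield cans in a row along y, 75 mm between centres, in any order; origin at the centre of its underside. It may lie left or right of the test box, turned up to 17 degrees
- long_can_top (a point): top of the LONG shield can, the one to press: plain steel, oblong, 18 x 44 mm, 7 mm thick, standing 4.5 to 6 mm proud of home at the start. Home, its top is 17.5 mm above the table surface. The point is the centre of its flat top and moves with it; x along its short side, y along its long side, z up
- long_can_frame: the fixed brass foot under the long can, on the board; origin under the can's centre, 10 mm above the table surface. The can slides straight down over it against about 3 N, stays where it is left, and meets a firm stop when home. It cannot be pulled off
- long_can (a joint): how far the long can has been pressed down, m: 0 highest, 0.006 fully home
- square_can_top (a point): top centre of the square shield can, 25 x 25 mm, plain steel, also standing proud; must be left alone (not yet inspected)
- round_can_top (a point): top centre of the round shield can, 26 mm in diameter, plain steel, also standing proud; must be left alone (not yet inspected)
- test_box: grey test box, fixed, 120 mm (x) by 200 mm (y), flat top 47 mm above its underside (51 mm above the table surface), with a dark window on top in its +x half and three white keys in a row along y in its -x half, 62 mm between centres, in any order; origin at the centre of its underside. Turned up to 17 degrees
- round_key_top (a point): top of the ROUND key, the one to press: white plastic, 24 mm in diameter, in a black collar 3 mm high; its top stands 11 mm above the box top (62 mm above the table surface) and moves with it. Spring return: 1 N to start, 3 N fully down at 5 mm, where it meets a firm stop. The point is the centre of its flat top
- round_key_collar: the fixed black collar around the round key, 32 mm in diameter, 3 mm high; origin at the centre of its underside, on the box top
- round_key (a joint): how far the round key is pressed, m: 0 up, 0.005 fully down
- square_key_top (a point): top centre of the square key, 22 x 22 mm, same height, leave alone
- bar_key_top (a point): top centre of the bar-shaped key, 14 x 34 mm, same height, leave alone
- screw_cup: bystander: small open aluminium cup, 34 mm wide, 22 mm high, loose on the tablet's battery; origin at the centre of its underside
- camera_module: bystander: small dark camera module with two lens barrels, 22 x 34 x 9 mm, loose on the tablet's battery; origin at the centre of its underside
- dropper: bystander: white plastic bottle, 40 mm wide, 95 mm high, standing loose on the mat beyond the work; origin at the centre of its underside
- flux_jar: bystander: low amber jar with a dark cap, 48 mm wide, 35 mm high, loose on the mat beyond the work; origin at the centre of its underside
- tape_roll: bystander: roll of yellow tape lying flat, 54 mm wide, 18 mm high, loose on the mat beyond the work; origin at the centre of its underside
- screwdriver: bystander: screwdriver, 150 mm long, lying loose at the mat's left edge; origin under its middle
- brush: bystander: wooden-handled brush, 150 mm long, lying loose at the mat's right edge; origin under its middle
- spare_battery: bystander: flat black battery, 55 x 38 x 7 mm, with a brass end strip, loose at the mat's right edge; origin at the centre of its underside

How it is judged:
By the outcome, as a careful person would: the job done as asked, in the order asked, and still so for the second after the job is handed in, with the robot touching nothing.
It also fails if it takes over 40 s, if anything falls off the work surface, if the arm or the gripper's body presses on something with over 40 N, if the wrist force passes 120 N, or if a joint passes its speed limit or range.

## Working session

There is one attempt and no reset: what is moved stays moved. The work goes in short steps, Python scripts to look and compute and a tool call to move; the robot and the scene stay as the last step left them, time stands still between calls to the robot, and variables do not carry over. Pictures are saved under pics/ and viewed, and the job is handed in when it is done.

Besides the shell and the picture viewer there is one more tool, called after "Request:" as name(argument=value, ...) on one line, values as JSON. play_rows: Moves the arm, as the interface text tells. Its arguments: {"type":"object","properties":{"motion":{"type":"array","items":{"type":"array"}}},"required":["motion"]}

```bash
mkdir -p pics; cat > h.py <<'E'
import numpy as np, cv2
from plant import state, cams, workorder, nets
def grab(name,fn=None):
    info=cams.camera_info(name); p,d=cams.grab_frame(name)
    if fn: cv2.imwrite('pics/'+fn,p[:,:,::-1])
    return info,p,d
def world(info,uv,d):
    K=np.array(info['K']);k=info['k1']
    uv=np.atleast_2d(uv).astype(float)
    xd=np.c_[(uv[:,0]-K[0,2])/K[0,0],(uv[:,1]-K[1,2])/K[1,1]]
    x=cv2.undistortPoints(uv.reshape(-1,1,2),K,np.array([k,0,0,0,0.])).reshape(-1,2)
    z=np.array([d[int(round(v)),int(round(u))] for u,v in uv])
    c=np.c_[x*z[:,None],z]
    R=cv2.Rodrigues(np.array(info['rvec'],float))[0]
    return (c-np.array(info['tvec']).ravel())@R
def pix(info,P):
    K=np.array(info['K']);
    return cv2.projectPoints(np.atleast_2d(np.array(P,float)),np.array(info['rvec'],float),np.array(info['tvec'],float),K,np.array([info['k1'],0,0,0,0.]))[0].reshape(-1,2)
E
python3 - <<'E'
from h import *
print(state())
grab('scene','s0.png')
for n in ['long_can_top','square_can_top','round_can_top','long_can_frame','tablet','round_key_top','square_key_top','bar_key_top','test_box']:
    print(n,[(np.round(r['at'],4).tolist(),round(r['score'],2)) for r in nets.landmark_of('scene',n)[:2]])
grab('side','d0.png')
for n in ['long_can_top','round_key_top']:
    print(n,[(np.round(r['at'],4).tolist(),round(r['score'],2)) for r in nets.landmark_of('side',n)[:2]])
E
```

```text
{'time': 0.0, 'joint_pos': array([-1.34599595e+00,  5.33789519e-02,  1.61433027e+00, -3.75397859e-05,
        1.47598931e+00, -1.18997294e-01]), 'joint_vel': array([ 0.00056132,  0.00018342,  0.00042481, -0.00210825,  0.00013263,
        0.0002992 ]), 'joint_efforts': array([-1.13428880e-03, -3.93684483e+01, -3.70177174e+01, -2.29999287e-04,
        7.09614629e-03,  7.34543903e-06]), 'tool_pos': array([ 0.21051464, -0.5878032 ,  0.23002766]), 'tool_rot': array([ 0.57759563,  0.40759092,  0.57872044, -0.40661478]), 'contact_force': array([-0.16043382, -0.54935179, -0.02362687]), 'ft_torque': array([ 0.01247738, -0.00638503,  0.02263765]), 'gripper_width': 0.9979938472723557}
long_can_top [([0.5921, -0.2583, 0.0247], 0.49)]
square_can_top [([0.5948, -0.1128, 0.0234], 0.54), ([0.5622, 0.0924, 0.0589], 0.34)]
round_can_top [([0.593, -0.1812, 0.0207], 0.58)]
long_can_frame [([0.5918, -0.2624, 0.0089], 0.63), ([0.5529, -0.1873, 0.0011], 0.17)]
tablet [([0.5535, -0.1875, 0.0026], 0.62)]
round_key_top [([0.5447, 0.2184, 0.0598], 0.48)]
square_key_top []
bar_key_top [([0.5551, 0.1605, 0.0624], 0.59)]
test_box [([0.5817, 0.1579, 0.0045], 0.7), ([0.6914, -0.4292, 0.0003], 0.57)]
long_can_top [([0.5956, -0.2554, 0.024], 0.53)]
round_key_top [([0.5451, 0.2143, 0.064], 0.6)]
```

View pics/s0.png

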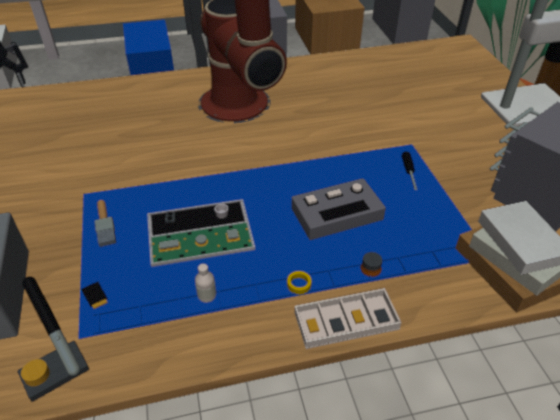

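View pics/d0.png

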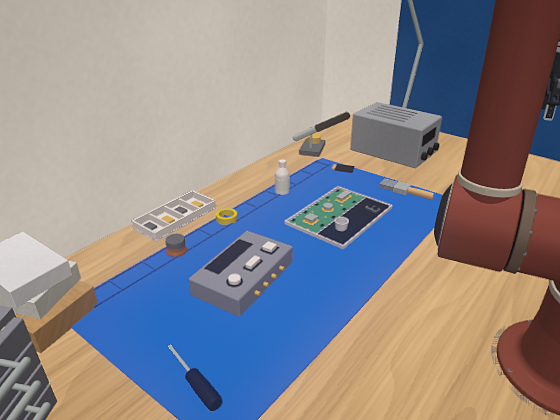

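The scene view shows the tablet at y<0 with the long can leftmost, at about (168,245). The round key is on the far +y end of the box, at about (357,188). I'll move over the can with the fingers shutting and look with the wrist camera.

```bash
python3 - <<'E'
from h import *
from scipy.spatial.transform import Rotation as R
q=state()['tool_rot'];M=R.from_quat(np.r_[q[1:],q[0]]).as_matrix();print(M.round(3))
c=cams.camera_info('wrist');Rc=cv2.Rodrigues(np.array(c['rvec'],float))[0];print(Rc.round(3),-Rc.T@np.array(c['tvec']).ravel())
E
```

```text
[[ 0.     0.941  0.337]
 [-0.     0.337 -0.941]
 [-1.    -0.     0.   ]]
[[ 0.338 -0.941  0.001]
 [-0.892 -0.319  0.321]
 [-0.302 -0.109 -0.947]] [ 0.28718535 -0.56094026  0.37304927]
```

Request:
play_rows(motion=[[1,[0.035,0.03,0.0],0],[1,[0.07,0.06,0.0],0],[1,[0.105,0.09,0.0],0],[1,[0.14,0.12,0.0],0],[1,[0.17,0.15,0.0],0]])

```text
time: 1.15
tool_pos: [0.3821, -0.437, 0.2315]
tool_rot: [0.578, 0.407, 0.578, -0.407]
contact_force: [0.1, -0.7, -0.4]
gripper_width: 0.146
```

Request:
play_rows(motion=[[1,[0.035,0.035,0.0],-0.07],[1,[0.07,0.07,0.0],-0.14],[1,[0.105,0.105,0.0],-0.21],[1,[0.14,0.14,0.0],-0.28],[1,[0.17,0.17,0.0],-0.34]])

```text
time: 1.65
tool_pos: [0.5522, -0.2664, 0.2316]
tool_rot: [0.501, 0.5, 0.5, -0.499]
contact_force: [0.4, -0.7, -0.2]
gripper_width: -0.005
```

```bash
python3 - <<'E'
from h import *
print(state()['tool_pos'])
i,p,d=grab('wrist','w0.png'); np.save('w0d.npy',d); import pickle; pickle.dump(i,open('w0i','wb'))
print('lc',pix(i,[0.593,-0.257,0.023]))
for n in ['long_can_top','round_can_top']:
    print(n,[(np.round(r['at'],4).tolist(),round(r['score'],2)) for r in nets.landmark_of('wrist',n)[:2]])
E
```

```text
[ 0.55215988 -0.26635205  0.23155733]
lc [[268.5929442  144.79824651]]
long_can_top [([0.5944, -0.2632, 0.0214], 0.86)]
round_can_top [([0.5932, -0.1838, 0.0255], 0.9), ([0.4992, -0.2455, 0.008], 0.28)]
```

View pics/w0.png

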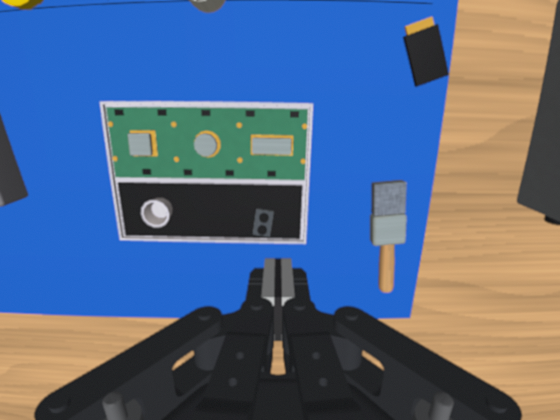

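The long can's grey top is at about (272,145), with the round can at (207,144) and the square can at (140,143). The tablet is almost unturned. Next I'll segment the top by height.

```bash
python3 - <<'E'
from h import *
import pickle
i=pickle.load(open('w0i','rb'));d=np.load('w0d.npy')
vv,uu=np.mgrid[125:165,120:305]
uv=np.c_[uu.ravel(),vv.ravel()]
P=world(i,uv,d)
for nm,(a,b) in dict(long=(245,300),rnd=(190,225),sq=(122,162)).items():
    m=(uv[:,0]>=a)&(uv[:,0]<b)
    z=P[m,2]; print(nm,np.percentile(z,[2,25,50,75,98]).round(4), end=' ')
    t=m&(P[:,2]>0.0175)
    T=P[t];r=cv2.minAreaRect((T[:,:2]*1000).astype(np.float32));print(t.sum(),T.mean(0).round(4),np.median(T[:,2]).round(4),r)
    print(uv[t].min(0),uv[t].max(0))
E
```

```text
long [0.0078 0.009  0.0097 0.0211 0.0231] 655 [ 0.5918 -0.2597  0.0245] 0.0219 ((607.8695068359375, -259.5577087402344), (51.08115768432617, 42.973331451416016), 0.13832972943782806)
[252 138] [297 164]
rnd [0.0076 0.0088 0.0096 0.0204 0.0226] 406 [ 0.5934 -0.1863  0.0247] 0.0213 ((614.7335205078125, -217.36105346679688), (24.768930435180664, 102.24243927001953), 34.43531799316406)
[194 129] [224 156]
sq [0.0075 0.0088 0.0095 0.0214 0.0234] 501 [ 0.5951 -0.1135  0.0269] 0.0221 ((605.740966796875, -182.73358154296875), (27.97235679626465, 174.26731872558594), 9.164953231811523)
[122 133] [157 156]
```

```bash
python3 - <<'E'
from h import *
import pickle
i=pickle.load(open('w0i','rb'));d=np.load('w0d.npy')
vv,uu=np.mgrid[125:165,120:305]
uv=np.c_[uu.ravel(),vv.ravel()]
P=world(i,uv,d)
for nm,(a,b) in dict(long=(245,300),rnd=(190,225),sq=(122,162)).items():
    t=(uv[:,0]>=a)&(uv[:,0]<b)&(P[:,2]>0.0175)&(P[:,2]<.026)
    T=P[t];r=cv2.minAreaRect((T[:,:2]*1000).astype(np.float32));print(nm,T.mean(0).round(4),r)
print(state()['tool_pos'])
E
```

```text
long [ 0.5915 -0.2597  0.0219] ((591.3682250976562, -259.5975646972656), (18.078502655029297, 42.973331451416016), 0.13832974433898926)
rnd [ 0.593  -0.1855  0.0213] ((592.8052368164062, -185.29364013671875), (24.75243377685547, 24.568784713745117), 32.17372131347656)
sq [ 0.5946 -0.1113  0.022 ] ((594.1136474609375, -110.69813537597656), (25.83833885192871, 24.4448299407959), 87.69747924804688)
[ 0.55190495 -0.26656106  0.23124989]
```

Request:
play_rows(motion=[[1,[0.02,0.004,-0.045],0],[1,[0.03,0.006,-0.09],0],[1,[0.04,0.007,-0.13],0],[1,[0.04,0.007,-0.15],0],[1,[0.04,0.007,-0.16],0]])

```text
time: 2.3
tool_pos: [0.5882, -0.2617, 0.0678]
tool_rot: [0.499, 0.499, 0.502, -0.5]
contact_force: [-0.9, -1.0, 0.4]
gripper_width: -0.002
```

```bash
python3 - <<'E'
from h import *
print(state()['tool_pos'],state()['contact_force'])
i,p,d=grab('wrist','w1.png')
print(pix(i,[[0.593,-0.2595,0.0225]]))
vv,uu=np.mgrid[60:380,60:500]
uv=np.c_[uu.ravel(),vv.ravel()]
P=world(i,uv,d)
t=(abs(P[:,0]-.593)<.02)&(abs(P[:,1]+.26)<.035)&(P[:,2]>0.0175)&(P[:,2]<.027)
T=P[t];print(T.mean(0),np.median(T[:,2]),cv2.minAreaRect((T[:,:2]*1000).astype(np.float32)))
E
```

```text
[ 0.58822812 -0.26166919  0.06783626] [-0.89278151 -0.98500254  0.38319831]
[[273.56671024 229.96672446]]
[ 0.59294985 -0.25977655  0.02159523] 0.021705734766158297 ((592.0506591796875, -259.8475341796875), (43.84506607055664, 18.708675384521484), 89.18586730957031)
```

View pics/w1.png

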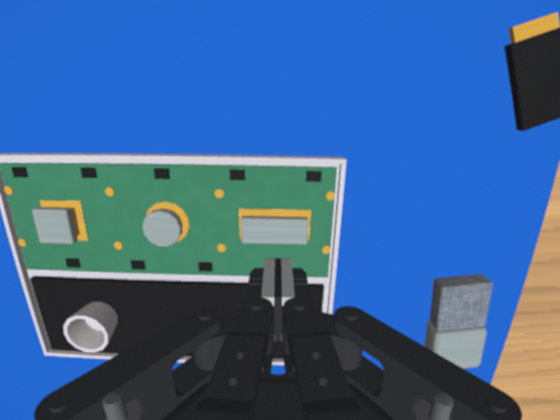

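The long can's top is at (275,231). Size fits (43.8 x 18.7 mm), its centre is about (0.592, -0.260), and its top is about 22 mm high. I'll lower to just above it.

Request:
play_rows(motion=[[1,[0.0,0.0,-0.02],0],[1,[0.0,0.0,-0.035],0],[1,[0.0,0.0,-0.038],0],[1,[0.0,0.0,-0.038],0]])

```text
time: 2.75
tool_pos: [0.5904, -0.2617, 0.0334]
tool_rot: [0.501, 0.499, 0.501, -0.499]
contact_force: [-0.4, -0.6, -0.3]
gripper_width: -0.005
```

Request:
play_rows(motion=[[1,[0.001,0.002,-0.005],0],[1,[0.002,0.002,-0.008],0],[1,[0.002,0.002,-0.0095],0],[1,[0.002,0.002,-0.011],0],[1,[0.002,0.002,-0.012],0]])

```text
time: 3.25
tool_pos: [0.5929, -0.2594, 0.0218]
tool_rot: [0.501, 0.499, 0.501, -0.499]
contact_force: [-1.8, 0.5, 2.7]
gripper_width: -0.004
```

Request:
play_rows(motion=[[1,[0,0,-0.001],0],[1,[0,0,-0.002],0],[1,[0,0,-0.003],0],[1,[0,0,-0.003],0]])

```text
time: 3.65
tool_pos: [0.5929, -0.2594, 0.0183]
tool_rot: [0.501, 0.499, 0.501, -0.499]
contact_force: [0.5, 1.2, 1.1]
gripper_width: 0.003
```

Request:
play_rows(motion=[[1,[0,0,-0.0005],0],[1,[0,0,-0.001],0],[1,[0,0,-0.001],0]])

```text
time: 3.95
tool_pos: [0.5929, -0.2594, 0.0176]
tool_rot: [0.501, 0.499, 0.501, -0.499]
contact_force: [0.9, 0.8, 3.2]
gripper_width: -0.002
```

Request:
play_rows(motion=[[1,[0,0,-0.0005],0],[1,[0,0,-0.001],0],[1,[0,0,-0.001],0]])

```text
time: 4.25
tool_pos: [0.5929, -0.2594, 0.0175]
tool_rot: [0.501, 0.499, 0.501, -0.499]
contact_force: [-3.1, 2.8, 8.9]
gripper_width: 0.002
```

Request:
play_rows(motion=[[1,[0,0,-0.0003],0],[1,[0,0,-0.0003],0]])

```text
time: 4.45
tool_pos: [0.5929, -0.2594, 0.0175]
tool_rot: [0.501, 0.499, 0.501, -0.499]
contact_force: [-3.9, 2.9, 10.3]
gripper_width: 0.002
```

The force climbs with no travel at 17.5 mm, so the can is on its stop. I'll rise and check.

Request:
play_rows(motion=[[1,[0,0,0.003],0],[1,[0,0,0.02],0],[1,[0,0,0.06],0],[1,[-0.01,0,0.11],0],[1,[-0.02,0,0.14],0]])

```text
time: 4.95
tool_pos: [0.5737, -0.2603, 0.1607]
tool_rot: [0.503, 0.499, 0.499, -0.499]
contact_force: [0.5, -0.6, 0.3]
gripper_width: 0.002
```

```bash
python3 - <<'E'
from h import *
print(state()['tool_pos'],state()['contact_force'])
i,p,d=grab('wrist','w2.png')
vv,uu=np.mgrid[20:250,20:500]
uv=np.c_[uu.ravel(),vv.ravel()]
P=world(i,uv,d)
for y in (-.2597,-.1855,-.1112):
  t=(abs(P[:,0]-.593)<.006)&(abs(P[:,1]-y)<.008)
  print(y,t.sum(),np.median(P[t,2]))
t=(abs(P[:,0]-.625)<.005)&(abs(P[:,1]+.22)<.04); print('board',np.median(P[t,2]))
E
```

```text
[ 0.57367049 -0.2602716   0.1606849 ] [ 0.51409918 -0.62195448  0.2991082 ]
-0.2597 207 0.01656547878615195
-0.1855 215 0.021476481488742608
-0.1112 211 0.022324834916332158
board 0.009306880019888178
```

View pics/w2.png

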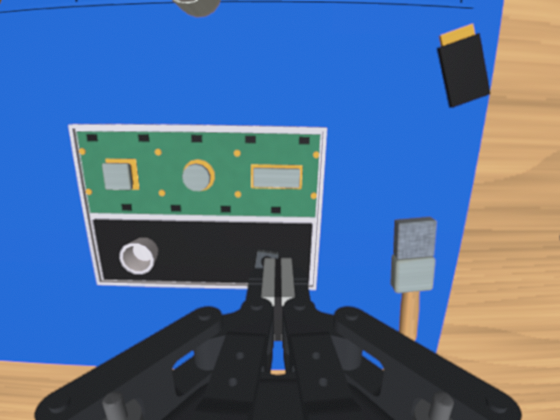

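The can, at (276,177), now sits flush in its frame: 7.3 mm above the board, and home is 7.5. The other two are unchanged. Now to the round key.

Request:
play_rows(motion=[[1,[-0.01,0.045,0.015],0],[1,[-0.02,0.09,0.03],0],[1,[-0.03,0.138,0.04],0],[1,[-0.04,0.186,0.05],0],[1,[-0.045,0.235,0.05],0]])

```text
time: 5.5
tool_pos: [0.5276, -0.0232, 0.2083]
tool_rot: [0.502, 0.5, 0.499, -0.499]
contact_force: [0.6, 0.2, -0.0]
gripper_width: 0.002
```

Request:
play_rows(motion=[[1,[-0.005,0.048,0.0],0],[1,[-0.01,0.096,0.0],0],[1,[-0.015,0.144,0.0],0],[1,[-0.02,0.192,0.0],0],[1,[-0.02,0.235,0.0],0]])

```text
time: 6.0
tool_pos: [0.5068, 0.2126, 0.2065]
tool_rot: [0.501, 0.499, 0.501, -0.499]
contact_force: [1.0, 0.0, 0.4]
gripper_width: 0.006
```

```bash
python3 - <<'E'
from h import *
print(state()['tool_pos'],state()['contact_force'])
i,p,d=grab('wrist','w3.png'); np.save('w3d.npy',d); import pickle; pickle.dump(i,open('w3i','wb'))
print(pix(i,[[0.545,.216,0.062],[.555,.1605,.062]]))
for n in ['round_key_top','bar_key_top','square_key_top']:
    print(n,[(np.round(r['at'],4).tolist(),round(r['score'],2)) for r in nets.landmark_of('wrist',n)[:2]])
E
```

```text
[0.50679716 0.21264586 0.20651077] [0.95964441 0.03330116 0.37724703]
[[273.40373876 155.83165384]
 [334.14151496 145.29857962]]
round_key_top [([0.5486, 0.2174, 0.0636], 0.86)]
bar_key_top [([0.5529, 0.1547, 0.0622], 0.61)]
square_key_top [([0.5595, 0.0927, 0.0622], 0.56)]
```

View pics/w3.png

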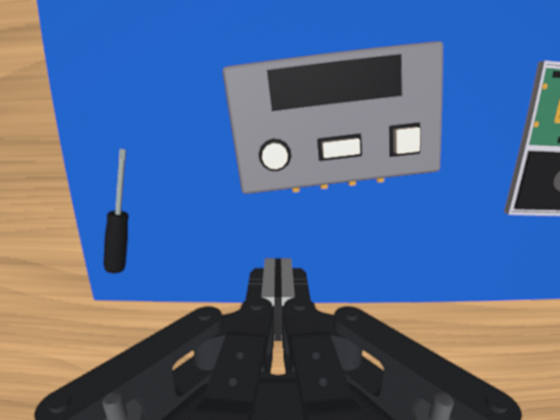

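The round key is at about (275,155), the bar at (341,148) and the square at (406,139).

```bash
python3 - <<'E'
from h import *
import pickle
i=pickle.load(open('w3i','rb'));d=np.load('w3d.npy')
vv,uu=np.mgrid[135:176,250:300]
uv=np.c_[uu.ravel(),vv.ravel()]
P=world(i,uv,d)
t=(P[:,2]>.0575)&(P[:,2]<.067)
T=P[t];print(t.sum(),T.mean(0),np.median(T[:,2]),cv2.minAreaRect((T[:,:2]*1000).astype(np.float32)))
print(state()['tool_pos'])
E
```

```text
509 [0.54458929 0.21515313 0.06114318] 0.06114445204260627 ((544.2800903320312, 215.11834716796875), (22.960861206054688, 22.8956298828125), 28.25020408630371)
[0.50739461 0.21113153 0.2061105 ]
```

Request:
play_rows(motion=[[1,[0.02,0.002,-0.045],0],[1,[0.03,0.003,-0.085],0],[1,[0.038,0.004,-0.115],0],[1,[0.038,0.004,-0.125],0],[1,[0.038,0.004,-0.13],0]])

```text
time: 6.7
tool_pos: [0.5451, 0.2132, 0.075]
tool_rot: [0.5, 0.499, 0.501, -0.5]
contact_force: [-0.4, 0.5, 0.3]
gripper_width: 0.001
```

```bash
python3 - <<'E'
from h import *
print(state()['tool_pos'],state()['contact_force'])
i,p,d=grab('wrist','w4.png')
vv,uu=np.mgrid[60:380,60:500]
uv=np.c_[uu.ravel(),vv.ravel()]
P=world(i,uv,d)
t=(abs(P[:,0]-.545)<.02)&(abs(P[:,1]-.215)<.02)&(P[:,2]>0.0575)&(P[:,2]<.066)
T=P[t];print(T.mean(0),np.median(T[:,2]),cv2.minAreaRect((T[:,:2]*1000).astype(np.float32)))
E
```

```text
[0.54513319 0.21318087 0.07498406] [-0.39625195  0.46485471  0.25378948]
[0.54989575 0.21612136 0.06069983] 0.060815076849044164 ((548.5930786132812, 215.621337890625), (16.832120895385742, 23.43390464782715), 2.5211925506591797)
```

View pics/w4.png

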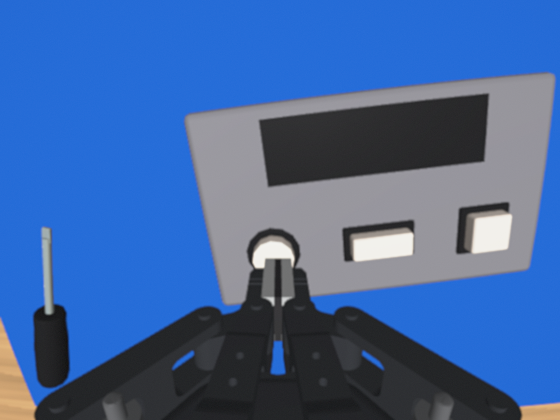

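The key, at (272,250), sits under the fingers and its far edge confirms centre x of about 0.545. Pressing now.

Request:
play_rows(motion=[[1,[0.0,0.001,-0.005],0],[1,[0.0,0.002,-0.009],0],[1,[0.0,0.002,-0.012],0],[1,[0.0,0.002,-0.0135],0],[1,[0.0,0.002,-0.015],0]])

```text
time: 7.25
tool_pos: [0.5458, 0.2168, 0.0613]
tool_rot: [0.501, 0.499, 0.501, -0.499]
contact_force: [-0.9, -0.4, 2.0]
gripper_width: 0.0
```

Request:
play_rows(motion=[[1,[0,0,-0.001],0],[1,[0,0,-0.002],0],[1,[0,0,-0.003],0],[1,[0,0,-0.003],0]])

```text
time: 7.65
tool_pos: [0.5458, 0.2167, 0.0582]
tool_rot: [0.501, 0.499, 0.501, -0.499]
contact_force: [-1.2, 0.2, 1.8]
gripper_width: -0.001
```

Request:
play_rows(motion=[[1,[0,0,-0.0007],0],[1,[0,0,-0.0014],0],[1,[0,0,-0.0018],0],[1,[0,0,-0.0018],0]])

```text
time: 8.05
tool_pos: [0.5458, 0.2167, 0.057]
tool_rot: [0.501, 0.499, 0.501, -0.499]
contact_force: [-2.5, 0.8, 6.9]
gripper_width: -0.0
```

Request:
play_rows(motion=[[1,[0,0,-0.0005],0],[1,[0,0,-0.0005],0]])

```text
time: 8.25
tool_pos: [0.5458, 0.2167, 0.0569]
tool_rot: [0.501, 0.499, 0.501, -0.499]
contact_force: [-3.3, -0.7, 7.4]
gripper_width: 0.001
```

Request:
play_rows(motion=[[1,[0,0,-0.0005],0],[1,[0,0,-0.0005],0],[1,[0,0,-0.0005],0]])

```text
time: 8.55
tool_pos: [0.5459, 0.2168, 0.0569]
tool_rot: [0.501, 0.499, 0.501, -0.499]
contact_force: [-4.6, -0.8, 11.1]
gripper_width: -0.002
```

Request:
play_rows(motion=[[1,[0,0,0.004],0],[1,[0,0,0.02],0],[1,[-0.01,0,0.06],0],[1,[-0.03,0,0.11],0],[1,[-0.04,0,0.15],0]])

```text
time: 9.05
tool_pos: [0.5046, 0.2163, 0.207]
tool_rot: [0.501, 0.499, 0.501, -0.499]
contact_force: [0.7, 0.4, 1.8]
gripper_width: 0.001
```

```bash
python3 - <<'E'
from h import *
print(state()['tool_pos'],state()['contact_force'])
i,p,d=grab('wrist','w5.png')
vv,uu=np.mgrid[60:250,100:500]
uv=np.c_[uu.ravel(),vv.ravel()]
P=world(i,uv,d)
for x,y in ((.5445,.2152),(.553,.155),(.56,.0927)):
  t=(abs(P[:,0]-x)<.005)&(abs(P[:,1]-y)<.005); print(t.sum(),np.median(P[t,2]))
i,p,d=grab('scene','s1.png')
uv=pix(i,[[.593,-.2597,.0175],[.593,-.1855,.0225],[.5945,-.111,.0225]]);print(uv,world(i,uv,d))
E
```

```text
[0.50462452 0.2162826  0.20704967] [0.71013018 0.39591229 1.8345128 ]
119 0.06121374806382207
120 0.06139932325100149
115 0.061298912275560294
[[168.22629397 244.92948951]
 [199.76005171 238.01111214]
 [231.13176669 233.09703665]] [[ 0.59435749 -0.25962292  0.01890939]
 [ 0.59142034 -0.18545841  0.0208688 ]
 [ 0.59788033 -0.1113717   0.0259965 ]]
```

View pics/w5.png

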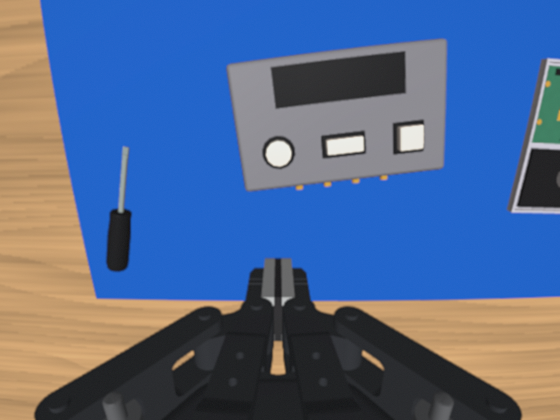

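View pics/s1.png

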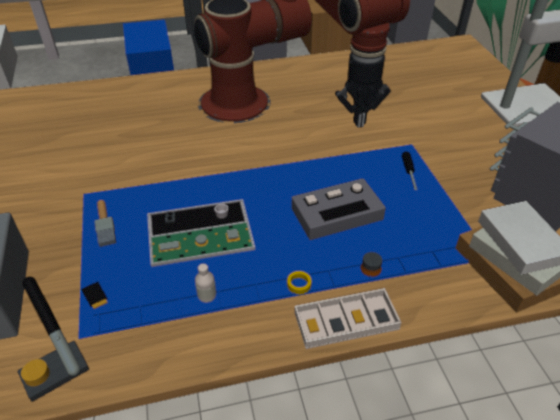

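The round key (278,153) is back up level with the other two. Everything loose is where it was, and the arm is clear.

```bash
python3 -c "
from h import *
print(workorder.job_done())"
```

```text
the job is handed in; nothing more can be done
None
```

The long can is pressed home and the round key was pressed fully down and sprang back, in that order. I handed the job in at about 9 s.

- **Long can:** I pressed it straight down with the shut fingertips. The tips stopped at 17.5 mm above the table while the force rose from about 3 N to 10 N. From above, the can then read 7.3 mm above the board (home is 7.5 mm). The round and square cans read about the same height as before.
- **Round key:** The fingertips stopped at 56.9 mm (fully down is 57 mm) while the force rose to 11 N. After I lifted off, its top read 61.2 mm. The other two keys read 61.4 and 61.3 mm, so it is fully back up.
- **Everything else:** In the last pictures, the loose items look unmoved and the gripper is about 0.2 m up, clear of everything. I didn't measure the loose items.

Two readings were a little off:
- **Scene camera:** It put the cans 1.4 to 3.5 mm off in height, which I put down to its oblique view and its calibration.
- **Force sensor:** It showed 1.8 N just after the last rise although nothing was touching, probably from the motion.

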